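Set up the bench disc balancer: brake disc on its studs, battery in its bay, keeper across

TASK

Set up the bench disc balancer. First put the brake disc on the hub, turned so that its three holes go over the three studs, until it lies flush on the hub face; then fit the battery in the bay, toe first under the lip, and rock it down until it lies flat on the bay floor; last swing the keeper arm fully across the top of the battery. Leave the tape, brush, spanner and side cutters where they lie.

Things in the scene. Friction and masses are not known exactly. Their poses are not given: they have to be found in the camera images.
- balancer: Disc balancer: low grey box fixed to the bench, 150 (x) by 280 mm (y), flat top 50 mm above the bench; origin under its middle. x to its back (away from the robot), y to its left, z up; its yaw varies. The hub is on the left, the battery bay and keeper on the right; hub_face lies 145 mm from bay_floor, straight in +y.
- hub_face (a point): Centre of the hub face (steel flange, 116 mm diameter), 60 mm above the bench, axes as balancer. On it stand a pilot in the middle, 30 mm diameter, 34 mm tall (top 8 mm tapered), and three studs, 10 mm diameter, 20 mm tall (top 5 mm tapered), on a circle of radius 45 mm, 120 degrees apart, one in the +x direction. A seated disc has disc_mid 27.5 mm above this point.
- disc_mid (a point): Middle of the loose brake disc (plain steel, 0.4 to 0.7 kg, lies neck up), on its axis, 27.5 mm above its underside. Round plate 130 mm diameter, 8 mm thick; on it a round neck, 50 mm outside, 34 mm bore right through, top 55 mm above the underside. z is up along the neck. Grasp the neck near its top.
- disc: Same disc, origin at the centre of its underside. Three through holes, 14 mm diameter, on a circle of radius 45 mm, 120 degrees apart, one in the +x direction. The bore goes over the pilot first; then the plate lies on the ends of the studs until the holes line up. Seated, the studs stand 12 mm out of the plate.
- bay_floor (a point): Point on the floor of the battery bay under the middle of the seated battery block, 33 mm above the bench, axes as balancer. The bay is a rectangular pocket 17 mm deep, from x = -59 to +48 mm and y = -25 to +25 mm about this point, open upward except for the lip at its front (-x) end.
- lip_edge (a point): Middle of the lower edge of the bay's fixed steel lip, at x = -48 mm, 13 mm above bay_floor. The lip is 5 mm thick and covers the bay from here forward (-x), so the battery cannot go straight down: hold it toe down 15 to 20 degrees, lower the toe behind the lip nearly to the floor, push it forward under the lip, then let the back end down.
- battery_mid (a point): Middle, half-way up, of the loose battery (black plastic, 0.3 to 0.5 kg, standing on the bench): a block 90 (x) by 46 (y) by 60 mm tall. Grasp it across its 46 mm width, in the upper half. Seated: axes along bay_floor's, this point 30 mm above bay_floor, with about 2 mm play each way, top 43 mm above the balancer's top.
- battery: Same battery, origin at the centre of the block's underside. At its front (-x) end, at the bottom, a toe 32 mm wide and 8 mm tall sticks out 12 mm: the toe's tip is at x = -57 mm.
- keeper (a joint): Angle of the keeper arm, rad, about an upright axis 35 mm behind (+x) and 45 mm right (-y) of bay_floor. 0: open, arm points to the balancer's +x; grows counter-clockwise from above to a stop at 1.57: arm points to +y, across the battery. Starts at 0 to 0.35, stays where left (0.04 N m friction). Its underside passes 3 mm over a seated battery.
- keeper_knob (a point): Middle of the upright black round knob at the end of the keeper arm, 50 mm from the arm's axis: 16 mm diameter, 30 mm tall, its middle 117 mm and its top 132 mm above the bench. Pinch it or push it along its arc.
- masking_tape: Bystander: roll of masking tape lying flat, 100 mm diameter, 24 mm high; origin at the centre of its underside.
- paint_brush: Bystander: a flat paint brush, 204 mm long, lying behind the balancer; origin at the centre of its underside.
- spanner_13: Bystander: a steel spanner, 183 mm long, lying at the left; origin at the centre of its underside.
- side_cutter: Bystander: side cutters, 153 mm long, lying behind the balancer at the right; origin at the centre of their underside.
Mind the look-alikes: they are no part of the job. Leave any orange look-alike of the battery alone.

How it is judged:
On the way, in this order (a step that is already met when the one before it is completed fails the run):
1. the brake disc lies flush on the hub face, the studs through its holes (horizontal distance between disc_mid and hub_face below 0.004 m and z of disc_mid in the frame of hub_face between 0.0245 and 0.0298 m and angle between disc_mid's own z axis and vertical below 0.05 rad), for 0.2 s.
2. the battery lies flat on the bay floor, its toe under the lip (horizontal distance between battery_mid and bay_floor below 0.006 m and z of battery_mid in the frame of bay_floor between 0.027 and 0.0325 m and angle between battery_mid's own z axis and vertical below 0.05 rad and angle between the x axis of battery_mid and the x axis of bay_floor, either way round below 0.1 rad), for 0.2 s.
3. the keeper is across the battery (value of joint keeper above 1.4 rad), for 0.2 s.
At the end, for the whole second after the job is handed in: Disc flush on the hub, studs through its holes (4 mm off axis, 3 mm of height, 0.05 rad tilt allowed); battery flat in the bay (6 mm off centre, 3 mm of height, 0.05 rad tilt, 0.1 rad turn); keeper across it (1.4 rad or more); all at rest (all of step 1 and all of step 2 and value of joint keeper above 1.4 rad and linear speed of each of disc, battery below 0.02 m/s and velocity of joint keeper below 0.1 rad/s); the robot touches nothing.
It fails at once if a bystander (tape, brush, spanner, side cutters) was moved more than 40 mm (distance of any of masking_tape, paint_brush, spanner_13, side_cutter from where it was at the start of the episode above 0.04 m).
It also fails if it takes over 72 s, if anything falls off the work surface, if the arm or the gripper's body presses on something with over 40 N, if the wrist force passes 120 N, or if a joint passes its speed limit or range.

ROBOT

A 6-joint arm with a two-finger parallel gripper is mounted at the origin on a cart in front of the work surface, level with it; the furniture and walls round the work are solid. World frame = base frame: x ahead of the robot, y to its left, z up, the work surface at z = 0. Lengths are in m, angles in rad, forces in N, time in s.
With the tool pointing down it reaches from about 0.35 to 0.975 m from the base axis. Payload 4.9 kg.
Tool frame: the origin (TCP) lies at the very end of the fingers, on their centre line; the grasp point (between the pads) lies 19 mm behind it (ctrl.grip_point_offset is the distance from the TCP to the grasp point, in m); z points along the fingers, y is the line along which they close (so a half turn about z gives the same grasp; the last joint's range is limited). The gripper opens to 85 mm and grips with 20 to 120 N. Pads are 22 mm wide; open, the fingers measure 114 mm over their backs; the gripper's body (76 mm by 85 mm) begins 54 mm behind the grasp point. The pads swing forward as they close: fully open they stand 13 mm farther back than shut.
Start: joints at [1.054, 0.053, 1.613, -0, 1.476, -0.119], TCP at [0.242, 0.576, 0.231] pointing down, gripper open.
Joint ranges: [-3.01, 3.01], [-1.01, 2.22], [0.06, 2.58], [-1.02, 4.17], [0.09, 2.62], [-3.14, 3.14]. Speed limits (rad/s): [2.57, 2.57, 3.14, 3.14, 3.14, 3.14].

INTERFACE

Orientations are given as a rotation vector (axis times angle).
In Python, from station import ctrl gives the robot as it stands.
- The arm moves only by the tool send_rows, never from a script. Its argument "rows" is a list of rows, each a list of 3 entries, a list of its own where there are three numbers: the finger opening in cm, from 0 to 8.54, then the shift along the tool's x, y, z in cm, then the turn about the tool's z in degrees. A call has 1 to 10 rows; each row shifts and turns the commanded pose from where the row before left it, along the tool's axes as they then stand; what a row does not reach is not made up. A row lasts 1/8 s, in which the tool goes at most 62.5 mm and 10.7 degrees, less where a joint would pass 70% of its speed; a pose out of reach is approached as far as the arm can. A call with a gripper value outside its range is refused whole. The fingers move at their own pace and stop on an object; "newtons" is the grip in N (left out, the last holds). Time passes only in rows, so rows that do not move let the fingers close. It gives the time, the measured TCP pose, the force, the opening and the grip force at its end, in the units of the state.
- ctrl.get_obs(): the state, without advancing time (a new reading comes with each control period).
- ctrl.get_image(name): name is "side" or "top"; returns a dict with "frame" (400x640x3 uint8, red, green, blue), "range_z" (400x640 float32, m along the optical axis (not along the pixel's ray), 0 where there is no reading), "fx", "fy", "cx", "cy" (pixels), "cam_to_world" (4x4, takes a point from camera to world coordinates). Camera axes: x right, y down, z forward; pixel columns grow to the right and rows downward; lengths in m; the calibration is good to about 2 mm. A picture is of the moment at which its call begins.
- ctrl.finish_job(): hands the job in; it is judged then, once.
The state is a dict: "t": time; "q": joint angles; "dq": joint speeds; "effort": joint torques, N m; "tool_pos": TCP position; "tool_rot": TCP orientation; "contact_force": force on the tool from outside, world axes, zero at the start; "wrist_torque": the same for the moment, N m; "opening": finger opening in m; "grip_force": force on a finger pad.
Only numpy, scipy, OpenCV 4.12 (cv2) and the standard library are available. Lean on these libraries where they do the work, as an engineer would, in place of code of your own. Each camera call takes 0.05 s, during which the arm holds its last target. There are 200 camera calls.

## Working session

There is one attempt and no reset: what is moved stays moved. The work goes in short steps, Python scripts to look and compute and a tool call to move; the robot and the scene stay as the last step left them, time stands still between calls to the robot, and variables do not carry over. Pictures are saved under pics/ and viewed, at most 10 in all, crops included, and the job is handed in when it is done.

Besides the shell and the picture viewer there is one more tool, called after "Emit:" as name(argument=value, ...), one argument or row to a line, values as JSON. send_rows: Moves the arm, as the interface text tells. Its arguments: {"type":"object","properties":{"rows":{"type":"array","items":{"type":"array"}},"newtons":{"type":"number"}},"required":["rows"]}

```bash
ls; mkdir -p pics; cat > h.py <<'E'
from station import ctrl
import numpy as np, cv2
from scipy.spatial.transform import Rotation as R
def shot(n):
    return ctrl.get_image(n)
def save(im,f,crop=None,s=1):
    a=im["frame"][...,::-1]
    if crop: x0,y0,x1,y1=crop; a=a[y0:y1,x0:x1]
    cv2.imwrite("pics/"+f,cv2.resize(a,None,fx=s,fy=s,interpolation=cv2.INTER_CUBIC))
def cloud(im):
    z=im["range_z"]; v,u=np.mgrid[:z.shape[0],:z.shape[1]]
    P=np.stack([(u-im["cx"])/im["fx"]*z,(v-im["cy"])/im["fy"]*z,z],-1)
    M=np.array(im["cam_to_world"]); W=P@M[:3,:3].T+M[:3,3]; W[z<=0]=np.nan
    return W
def onplane(im,u,v,h):
    M=np.array(im["cam_to_world"]); d=M[:3,:3]@np.array([(u-im["cx"])/im["fx"],(v-im["cy"])/im["fy"],1]); o=M[:3,3]
    return o+d*(h-o[2])/d[2]
E
python3 - <<'E'
from h import *
for n in("top","side"):
    im=shot(n); save(im,n+"0.png"); M=np.array(im["cam_to_world"]); print(n,im["fx"],M.round(3).tolist())
print(ctrl.get_obs(), ctrl.grip_point_offset)
E
```

```text
pics
top 377.1526297190464 [[0.013, -0.984, 0.18, 0.302], [-1.0, -0.013, 0.002, 0.12], [0.0, -0.18, -0.984, 1.411], [0.0, 0.0, 0.0, 1.0]]
side 507.7099691213846 [[-0.961, -0.243, 0.13, 0.331], [-0.275, 0.852, -0.446, 0.943], [-0.002, -0.465, -0.886, 1.687], [0.0, 0.0, 0.0, 1.0]]
{'t': 0.1, 'q': array([ 1.05399012e+00,  5.33164084e-02,  1.61417196e+00,  9.44806482e-06,
        1.47600013e+00, -1.18994218e-01]), 'dq': array([ 0.00051133, -0.00098301, -0.00341784,  0.00085099,  0.00185355,
       -0.00039307]), 'effort': array([-5.32428312e-04, -3.94900239e+01, -3.71365070e+01, -1.68501724e-04,
        3.92916423e-03,  8.98201193e-06]), 'tool_pos': array([0.24183657, 0.57569785, 0.23016098]), 'tool_rot': array([-6.20651604e-01, -3.07905974e+00,  2.82362160e-03]), 'contact_force': array([ 0.26594681, -0.50865857, -0.11170544]), 'wrist_torque': array([ 0.01648   , -0.01822563, -0.01035573]), 'grip_force': 0.0, 'opening': 0.08542370401253782} 0.0187
```

View pics/top0.png

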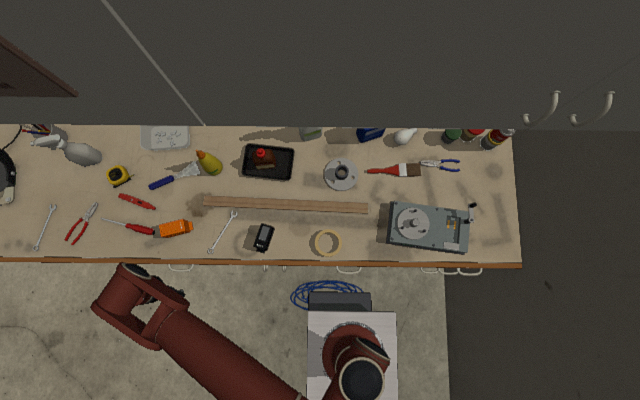

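View pics/side0.png

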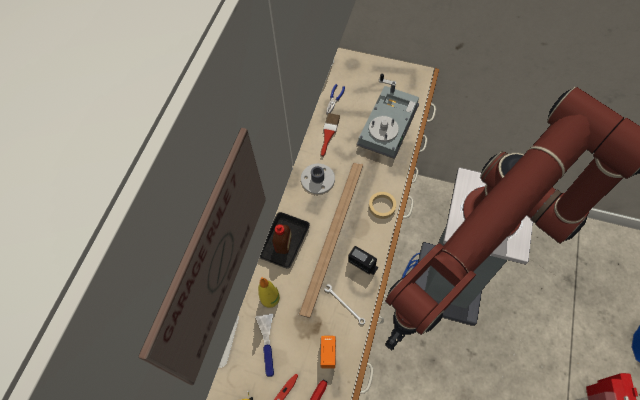

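```bash
python3 - <<'E'
from h import *
t=shot("top"); s=shot("side")
np.savez("t.npz",**t); np.savez("s.npz",**s)
def c(im,x,y,w,h,k): return cv2.resize(im["frame"][y:y+h,x:x+w,::-1],None,fx=k,fy=k,interpolation=cv2.INTER_CUBIC)
a=np.zeros((600,800,3),np.uint8)
def put(p,x,y): a[y:y+p.shape[0],x:x+p.shape[1]]=p
put(c(t,380,192,110,66,5),0,0)      # 550x330
put(c(t,318,150,46,46,5),555,0)     # 230
put(c(t,245,215,46,46,5),555,232)
cv2.imwrite("pics/c1.png",a[:470])
a[:]=0
put(c(s,352,66,76,96,6),0,0)   #456x576
put(c(s,295,158,46,46,6),460,0)
put(c(s,342,240,46,40,6),460,280)
cv2.imwrite("pics/c2.png",a)
for n,im in(("top",t),("side",s)):
    W=cloud(im)
    if n=="top": pts=dict(discneck=(342,172),plate=(350,182),batt=(264,232),hub=(398,215),deck=(440,240),bench=(300,230),plank=(290,205),paint=(485,150))
    else: pts=dict(discneck=(317,172),batt=(362,258),hub=(377,135),deck=(398,118),bench=(330,130))
    for k,(u,v) in pts.items(): print(n,k,W[v,u].round(4))
E
```

```text
top discneck [0.6664 0.0339 0.0017]
top plate [nan nan nan]
top batt [0.4261 0.3165 0.0602]
top hub [ 0.4952 -0.1671  0.051 ]
top deck [ 0.4065 -0.3154  0.0521]
top bench [0.4403 0.1903 0.0066]
top plank [0.5322 0.2292 0.0187]
top paint [ 7.625e-01 -5.232e-01 -1.000e-04]
side discneck [0.662  0.0301 0.031 ]
side batt [0.4112 0.3276 0.0591]
side hub [ 0.4809 -0.1714  0.0657]
side deck [ 0.4216 -0.284   0.0496]
side bench [ 0.6715 -0.1784  0.0151]
```

View pics/c1.png

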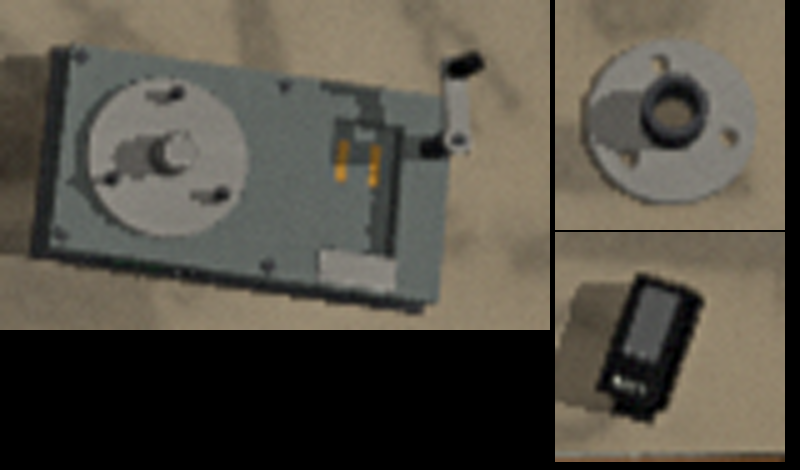

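View pics/c2.png

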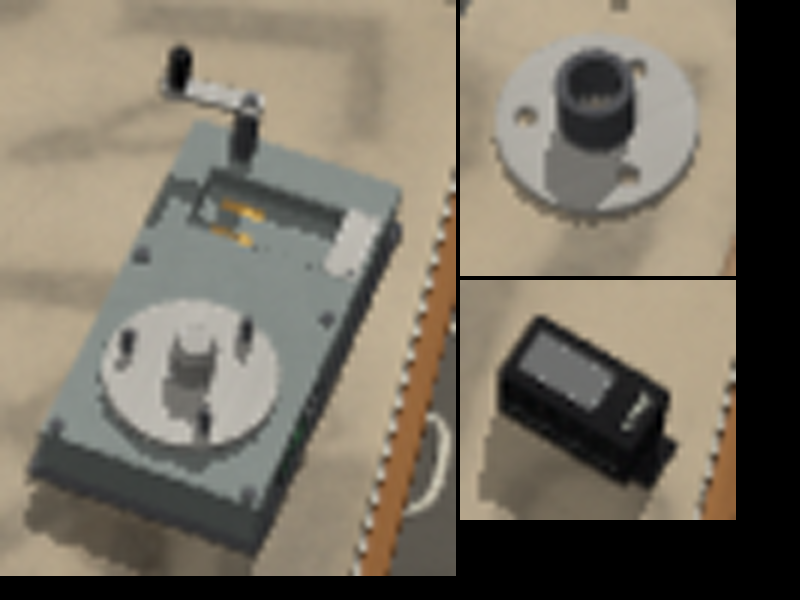

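```bash
cat > fit.py <<'E'
from h import *
from scipy.optimize import minimize, least_squares
K=4
def proj(im,P):
    M=np.linalg.inv(np.array(im["cam_to_world"])); C=P@M[:3,:3].T+M[:3,3]
    return np.stack([C[:,0]/C[:,2]*im["fx"]+im["cx"],C[:,1]/C[:,2]*im["fy"]+im["cy"]],-1)
def circ(r,z,n=48):
    a=np.linspace(0,2*np.pi,n,endpoint=False); return np.c_[r*np.cos(a),r*np.sin(a),z+0*a]
def box(x0,x1,y0,y1,z0,z1): return np.array([[x,y,z] for x in(x0,x1) for y in(y0,y1) for z in(z0,z1)],float)
def place(P,p,z=0): return P@R.from_euler('z',p[2]).as_matrix().T+[p[0],p[1],z]
def rend(im,hulls,roi):
    x0,y0,w,h=roi; a=np.zeros((h*K,w*K),np.uint8)
    for H in hulls:
        q=(proj(im,H)-[x0-.5,y0-.5])*K-.5
        cv2.fillConvexPoly(a,cv2.convexHull((q*16).round().astype(np.int32)),255,shift=4)
    return a
def up(g,roi):
    x0,y0,w,h=roi; return cv2.resize(g[y0:y0+h,x0:x0+w].astype(np.float32),(w*K,h*K),interpolation=cv2.INTER_CUBIC)
def fill(m,close=0):
    m=m.astype(np.uint8)
    if close: m=cv2.morphologyEx(m,cv2.MORPH_CLOSE,np.ones((close,close)))
    c,_=cv2.findContours(m,cv2.RETR_EXTERNAL,cv2.CHAIN_APPROX_NONE); c=max(c,key=cv2.contourArea)
    return cv2.drawContours(np.zeros_like(m),[c],-1,255,-1)
def rb(im): f=im["frame"].astype(float); return f[...,0]-f[...,2]
def fit(pairs,hulls,p0,step=(.006,.006,.05)):
    """pairs: (im,mask255,roi)"""
    def cost(p):
        return sum(np.mean(rend(im,[place(H,p) for H in hulls],roi)!=m)*m.size/m.astype(bool).sum() for im,m,roi in pairs)
    S=np.vstack([p0]+[np.array(p0)+np.eye(3)[i]*step[i] for i in range(3)])
    r=minimize(cost,p0,method="Nelder-Mead",options=dict(initial_simplex=S,xatol=1e-4,fatol=1e-5,maxiter=250))
    return r.x,r.fun
E
python3 - <<'E'
from fit import *
t=dict(np.load("t.npz")); s=dict(np.load("s.npz"))
for im,pts in((t,dict(bench=(300,225),plate=(350,182),flange=(420,235),deck=(440,225),bat=(268,245))),(s,dict(bench=(330,130),plate=(330,190),flange=(368,135),deck=(390,120),bat=(365,268)))):
    print({k:im["frame"][v,u].tolist() for k,(u,v) in pts.items()})
batt=[box(-.045,.045,-.023,.023,0,.06),box(-.057,-.045,-.016,.016,0,.008)]
disc=[np.r_[circ(.065,0),circ(.065,.008)],np.r_[circ(.025,0),circ(.025,.055)]]
bal=[box(-.075,.075,-.14,.14,0,.05)]
fl=[circ(.058,.06)]
rois=dict(batt=((247,217,34,40),(344,242,40,34)),disc=((317,152,46,44),(293,160,52,48)))
for name,H,p0 in(("batt",batt,(.42,.32,-.3)),("disc",disc,(.66,.03,0))):
    pr=[]
    for im,roi in zip((t,s),rois[name]):
        if name=="batt": m=fill(up(im["frame"].max(-1),roi)<62,5)
        else: m=fill(up(rb(im),roi)<20,5)
        pr.append((im,m,roi)); cv2.imwrite(f"pics/m_{name}{roi[0]}.png",m)
    print(name,"both",fit(pr,H,p0)); 
    for q in pr: print("   one",fit([q],H,p0))
E
```

```text
{'bench': [119, 106, 88], 'plate': [129, 124, 118], 'flange': [129, 127, 122], 'deck': [97, 102, 98], 'bat': [40, 36, 28]}
{'bench': [160, 66, 54], 'plate': [167, 153, 130], 'flange': [133, 141, 137], 'deck': [185, 182, 174], 'bat': [12, 13, 13]}
batt both (array([ 0.41089947,  0.32248968, -0.30719419]), np.float64(0.19478276835037012))
   one (array([ 0.41089513,  0.32209961, -0.31710043]), np.float64(0.07983394539358137))
   one (array([ 0.41239955,  0.32408414, -0.27491146]), np.float64(0.11094244149272613))
disc both (array([ 0.65788347,  0.04056244, -0.06235729]), np.float64(0.05938526083716646))
   one (array([ 0.65813954,  0.03962502, -0.05619206]), np.float64(0.02406015037593985))
   one (array([ 0.65784111,  0.04148456, -0.06952376]), np.float64(0.02372110647972717))
```

```bash
python3 - <<'E'
from fit import *
t=dict(np.load("t.npz")); s=dict(np.load("s.npz"))
bal=[box(-.075,.075,-.14,.14,0,.05)]; fl=[np.r_[circ(.058,.06)]]
rois=((382,194,98,64),(352,82,72,82))
pr=[]
for i,(im,roi) in enumerate(zip((t,s),rois)):
    m=fill(up(rb(im),roi)<(8 if i==0 else 15),5); m=cv2.morphologyEx(m,cv2.MORPH_OPEN,np.ones((41,41))); pr.append((im,m,roi)); cv2.imwrite(f"pics/bal{i}.png",m)
print("bal",fit(pr,bal,(.45,-.27,-.12)))
for q in pr: print("  one",fit([q],bal,(.45,-.27,-.12)))
for i,(im,roi) in enumerate(zip((t,s),((394,204,40,40),(366,112,36,32)))):
    g=up(im["frame"].max(-1),roi); ret,m=cv2.threshold(g.clip(0,255).astype(np.uint8),0,255,cv2.THRESH_OTSU); m=cv2.morphologyEx(fill(m>0,9),cv2.MORPH_OPEN,np.ones((21,21)))
    cv2.imwrite(f"pics/fl{i}.png",m); print("flange",ret,fit([(im,m,roi)],fl,(.47,-.2,0)))
# holes
C=np.array([.6579,.0405])
for im,x0,y0,u0,k,H in((t,318,150,555,5,[(660,62),(730,137),(628,158)]),(s,295,158,460,6,[(527,115),(637,68),(628,173)])):
    for u,v in H:
        p=onplane(im,x0+(u-u0+.5)/k-.5,y0+(v+.5)/k-.5,.006)[:2]-C; print("hole r %.4f ang %.1f"%(np.hypot(*p),np.degrees(np.arctan2(p[1],p[0]))%120))
# studs tops
for im,x0,y0,k,H,z in((t,380,192,5,[(178,92),(112,177),(222,193)],.08),(s,352,66,6,[(128,332),(247,322),(203,411)],.08)):
    q=np.array([onplane(im,x0+(u+.5)/k-.5,y0+(v+.5)/k-.5,z)[:2] for u,v in H]); c=q.mean(0); print("stud centroid",c,[ "%.4f %.1f"%(np.hypot(*(a-c)),np.degrees(np.arctan2(*(a-c)[::-1]))%120) for a in q])
for im,x0,y0,k,H in((t,380,192,5,[(180,146)]),(s,352,66,6,[(194,335)])):
    u,v=H[0]; print("pilot top",onplane(im,x0+(u+.5)/k-.5,y0+(v+.5)/k-.5,.094))
for im,x0,y0,k,H in((t,380,192,5,[(466,66)]),(s,352,66,6,[(180,53)])):
    u,v=H[0]; print("knob",onplane(im,x0+(u+.5)/k-.5,y0+(v+.5)/k-.5,.132))
E
cd pics; python3 -c "
import cv2,numpy as np
L=[cv2.imread(f) for f in('bal0.png','bal1.png','fl0.png','fl1.png')]
a=np.zeros((330,800,3),np.uint8);x=0
L=[cv2.resize(l,None,fx=.5,fy=.5) for l in L]
for l in L: a[:l.shape[0],x:x+l.shape[1]]=l; x+=l.shape[1]+5
cv2.imwrite('mm.png',a[:170])"
```

```text
bal (array([ 0.45422661, -0.27909212, -0.11835441]), np.float64(0.06142726492187696))
  one (array([ 0.45436548, -0.27937942, -0.1203806 ]), np.float64(0.02146077547339946))
  one (array([ 0.45391337, -0.27933101, -0.11715438]), np.float64(0.03931794908432759))
flange 111.0 (array([ 0.46625793, -0.21980706,  0.10133156]), np.float64(0.042110281264897506))
flange 126.0 (array([ 0.48320195, -0.23781946,  0.09985274]), np.float64(0.5450966850828729))
hole r 0.0474 ang 8.3
hole r 0.0484 ang 15.9
hole r 0.0427 ang 13.4
hole r 0.0449 ang 9.8
hole r 0.0466 ang 13.6
hole r 0.0423 ang 14.1
stud centroid [ 0.46549301 -0.21612902] ['0.0449 111.5', '0.0454 112.1', '0.0447 112.3']
stud centroid [ 0.46607262 -0.21517483] ['0.0446 112.3', '0.0445 111.3', '0.0438 112.0']
pilot top [ 0.46937946 -0.21933531  0.094     ]
pilot top [ 0.46761373 -0.22026672  0.094     ]
knob [ 0.52250536 -0.40800259  0.132     ]
knob [ 0.52563843 -0.4111322   0.132     ]
```

View pics/mm.png

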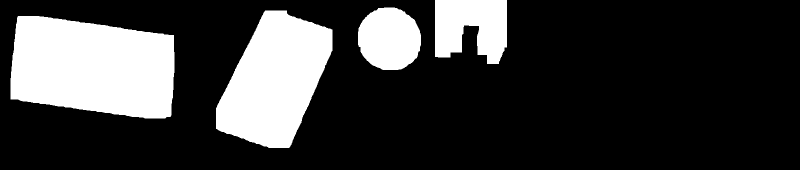

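```bash
cat >> h.py <<'E'
def plan(tgt,ax=None):
    o=ctrl.get_obs(); Rm=R.from_rotvec(o["tool_rot"]).as_matrix()
    d=Rm.T@(np.array(tgt)-o["tool_pos"])*100
    cur=np.degrees(np.arctan2(Rm[1,1],Rm[0,1])); 
    print("t %.2f pos %s closing axis %.2f open %.4f F %s"%(o["t"],o["tool_pos"].round(4),cur,o["opening"],o["contact_force"].round(1)))
    print("shift cm",d.round(2),"dist",np.linalg.norm(d).round(2),"turn",None if ax is None else round((cur-ax+90)%180-90,2))
E
python3 -c "
from h import *
plan((.658,.0405,.13)); plan((.658,.0405,.024))"
```

```text
t 0.20 pos [0.2419 0.5759 0.2305] closing axis 67.21 open 0.0855 F [ 0.   0.2 -0.6]
shift cm [-59.1  -33.22  10.09] dist 68.54 turn None
t 0.20 pos [0.2419 0.5759 0.2305] closing axis 67.21 open 0.0855 F [ 0.   0.2 -0.6]
shift cm [-59.1  -33.21  20.69] dist 70.88 turn None
```

Emit:
send_rows(
  rows=[
    [8.5,[-4.9,-2.75,0.5],0],
    [8.5,[-4.9,-2.75,0.5],0],
    [8.5,[-4.9,-2.75,0.5],0],
    [8.5,[-4.9,-2.75,0.5],0],
    [8.5,[-4.9,-2.75,0.5],0],
    [8.5,[-4.9,-2.75,0.5],0],
    [8.5,[-4.9,-2.75,0.5],0],
    [8.5,[-4.9,-2.75,0.5],0],
    [8.5,[-4.9,-2.75,0.5],0],
    [8.5,[-4.9,-2.75,0.5],0],
  ],
  newtons=60,
)

```text
t: 1.45
tool_pos: [0.5882, 0.1312, 0.181]
tool_rot: [-0.621, -3.08, -0.0]
contact_force: [0.0, -0.3, 0.5]
opening: 0.0855
grip_force: 0.0
```

```bash
python3 -c "
from h import *
plan((.658,.0405,.10)); plan((.658,.0405,.024))"
```

```text
t 1.45 pos [0.5882 0.1312 0.181 ] closing axis 67.20 open 0.0855 F [ 0.  -0.3  0.5]
shift cm [-9.95 -5.66  8.1 ] dist 14.03 turn None
t 1.45 pos [0.5882 0.1312 0.181 ] closing axis 67.20 open 0.0855 F [ 0.  -0.3  0.5]
shift cm [-9.96 -5.66 15.7 ] dist 19.43 turn None
```

Emit:
send_rows(
  rows=[
    [8.5,[-5.0,-2.85,1.0],0],
    [8.5,[-5.0,-2.85,1.0],0],
    [8.5,[0,0,4.0],0],
    [8.5,[0,0,4.0],0],
    [8.5,[0,0,3.5],0],
    [8.5,[0,0,2.2],0],
    [8.5,[0,0,0],0],
    [4.5,[0,0,0],0],
    [4.5,[0,0,0],0],
    [4.5,[0,0,0],0],
  ],
  newtons=60,
)

```text
t: 2.7
tool_pos: [0.6593, 0.0411, 0.0272]
tool_rot: [0.619, 3.076, -0.001]
contact_force: [-0.9, -0.9, 6.6]
opening: 0.0481
grip_force: 63.0
```

Emit:
send_rows(
  rows=[
    [4.5,[0,0,0],0],
    [4.5,[0,0,0],0],
    [4.5,[0,0,-2.0],0],
    [4.5,[0,0,-5.0],0],
    [4.5,[0,0,-5.0],0],
    [4.5,[0,0,-3.0],0],
    [4.5,[0,0,0],0],
  ],
)

```text
t: 3.58
tool_pos: [0.6591, 0.0417, 0.1784]
tool_rot: [0.619, 3.073, 0.002]
contact_force: [0.1, -0.4, -5.5]
opening: 0.0483
grip_force: 64.0
```

```bash
python3 -c "
from h import *
plan((.4667,-.2195,.14),47.7)
t=shot('top'); s=shot('side')
np.savez('t1.npz',**t); np.savez('s1.npz',**s)
a=np.zeros((400,800,3),np.uint8)
def c(im,x,y,w,h,k): return cv2.resize(im['frame'][y:y+h,x:x+w,::-1],None,fx=k,fy=k,interpolation=cv2.INTER_CUBIC)
a[:, :400]=c(t,300,130,80,80,5); a[:,400:]=c(s,280,130,80,80,5); cv2.imwrite('pics/g1.png',a)"
```

```text
t 3.58 pos [0.6591 0.0417 0.1784] closing axis 67.22 open 0.0483 F [ 0.1 -0.4 -5.5]
shift cm [  7.65 -31.54   3.71] dist 32.67 turn 19.52
```

View pics/g1.png

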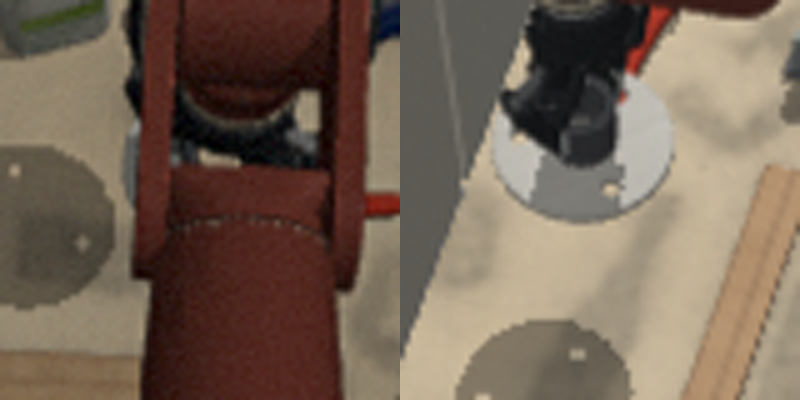

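```bash
python3 - <<'E'
from fit import *
s=dict(np.load("s1.npz"))
zb=.1784-.0272
roi=(296,166,40,12)
m=(up(rb(s),roi)<22).astype(np.uint8); m=cv2.morphologyEx(m,cv2.MORPH_CLOSE,np.ones((19,19)))*255
H=[np.r_[circ(.065,zb),circ(.065,zb+.008)]]
p,f=fit([(s,m,roi)],H,(.658,.0415,0)); print(p,f)
for u,v in((521,140),(611,190)):
    q=onplane(s,280+(u-400+.5)/5-.5,130+(v+.5)/5-.5,zb+.006)[:2]-p[:2]; print(np.hypot(*q),np.degrees(np.arctan2(q[1],q[0]))%120)
E
```

```text
[0.6574004  0.04203328 0.02552392] 0.013694267515923567
0.04373193130956693 18.59321918134797
0.04787207999256773 11.321767761595964
```

Emit:
send_rows(
  rows=[
    [4.5,[1.245,-5.26,0],0],
    [4.5,[1.245,-5.26,0],0],
    [4.5,[1.245,-5.26,0],0],
    [4.5,[1.245,-5.26,0],0],
    [4.5,[1.245,-5.26,0],0],
    [4.5,[1.245,-5.26,0],0],
    [4.5,[0,0,0.8],10],
    [4.5,[0,0,0.8],10],
    [4.5,[0,0,1.0],0],
    [4.5,[0,0,0],0],
  ],
)

```text
t: 4.92
tool_pos: [0.4648, -0.2193, 0.1453]
tool_rot: [-1.14, -2.922, -0.002]
contact_force: [-0.3, -0.5, -4.6]
opening: 0.0481
grip_force: 64.9
```

```bash
python3 -c "
from h import *
plan((.468,-.2206,.14),47.2)
t=shot('top'); s=shot('side')
np.savez('t2.npz',**t); np.savez('s2.npz',**s)
a=np.zeros((480,800,3),np.uint8)
def c(im,x,y,w,h,k): return cv2.resize(im['frame'][y:y+h,x:x+w,::-1],None,fx=k,fy=k,interpolation=cv2.INTER_CUBIC)
a[:, :360]=c(t,385,185,60,80,6); a[:,360:]=c(s,345,85,73,80,6)[:,:440]; cv2.imwrite('pics/g2.png',a)"
```

```text
t 4.92 pos [ 0.4648 -0.2193  0.1453] closing axis 47.36 open 0.0481 F [-0.3 -0.5 -4.6]
shift cm [-0.33  0.12  0.53] dist 0.64 turn 0.16Traceback (most recent call last):
  File "<string>", line 8, in <module>
    a[:, :360]=c(t,385,185,60,80,6); a[:,360:]=c(s,345,85,73,80,6)[:,:440]; cv2.imwrite('pics/g2.png',a)
                                     ~^^^^^^^^
ValueError: could not broadcast input array from shape (480,438,3) into shape (480,440,3)
```

```bash
python3 - <<'E'
from fit import *
t=dict(np.load('t2.npz')); s=dict(np.load('s2.npz'))
a=np.zeros((480,800,3),np.uint8)
def c(im,x,y,w,h,k): return cv2.resize(im['frame'][y:y+h,x:x+w,::-1],None,fx=k,fy=k,interpolation=cv2.INTER_CUBIC)
a[:, :360]=c(t,385,185,60,80,6); a[:,360:798]=c(s,345,85,73,80,6); cv2.imwrite('pics/g2.png',a)
E
```

```text
(no output)
```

View pics/g2.png

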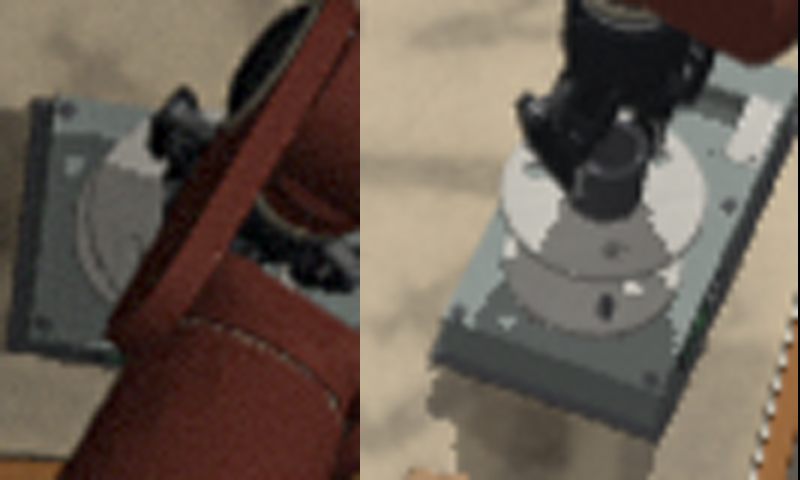

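```bash
python3 - <<'E'
from fit import *
s=dict(np.load('s2.npz'))
px=lambda u,v:(345+(u-360+.5)/6-.5,85+(v+.5)/6-.5)
zb=.1453-.0272
def ell(P,H,ext):
    # ext: left,right,bottom in crop px
    L,_=px(ext[0],0); Rr,_=px(ext[1],0); _,B=px(0,ext[2])
    def f(p):
        q=proj(s,place(H,(*p,0))); return [q[:,0].min()-L,q[:,0].max()-Rr,q[:,1].max()-B]
    r=least_squares(f,P); return r.x,r.fun
print("disc",ell((.465,-.22),np.r_[circ(.065,zb),circ(.065,zb+.008)],(500,706,281)))
print("flange",ell((.465,-.22),np.r_[circ(.058,.06),circ(.058,.05)],(500,680,336)))
for n,(u,v),z in(("hole",(615,250),zb+.006),("hole",(538,169),zb+.006),("hole",(659,152),zb+.006),("stud",(606,293),.08),("studbase",(605,318),.06)): print(n,onplane(s,*px(u,v),z)[:2].round(4))
E
```

```text
disc (array([ 0.46623705, -0.22259267]), array([-0.10306263,  0.10259412, -0.00387343]))
flange (array([ 0.46819662, -0.21959393]), array([ 0.01754078, -0.0174494 ,  0.00056745]))
hole [ 0.4485 -0.18  ]
hole [ 0.5097 -0.2275]
hole [ 0.4389 -0.2614]
stud [ 0.4498 -0.1777]
studbase [ 0.4474 -0.1726]
```

Emit:
send_rows(
  rows=[
    [4.5,[-0.18,0.28,0.8],0],
    [4.5,[0,0,1.0],0],
    [4.5,[0,0,0],0],
  ],
)

```text
t: 5.4
tool_pos: [0.4687, -0.219, 0.1287]
tool_rot: [-1.144, -2.923, -0.001]
contact_force: [-0.1, 0.4, -5.0]
opening: 0.0482
grip_force: 64.9
```

```bash
python3 - <<'E'
from fit import *
plan((.468,-.2185,.1272),47.2)
s=shot("side"); np.savez('s3.npz',**s)
a=cv2.resize(s['frame'][100:150,360:415,::-1],None,fx=12,fy=12,interpolation=cv2.INTER_CUBIC); cv2.imwrite('pics/g3.png',a)
E
```

```text
t 5.40 pos [ 0.4687 -0.219   0.1287] closing axis 47.23 open 0.0482 F [-0.1  0.4 -5. ]
shift cm [ 0.09 -0.01  0.15] dist 0.18 turn 0.03
```

View pics/g3.png

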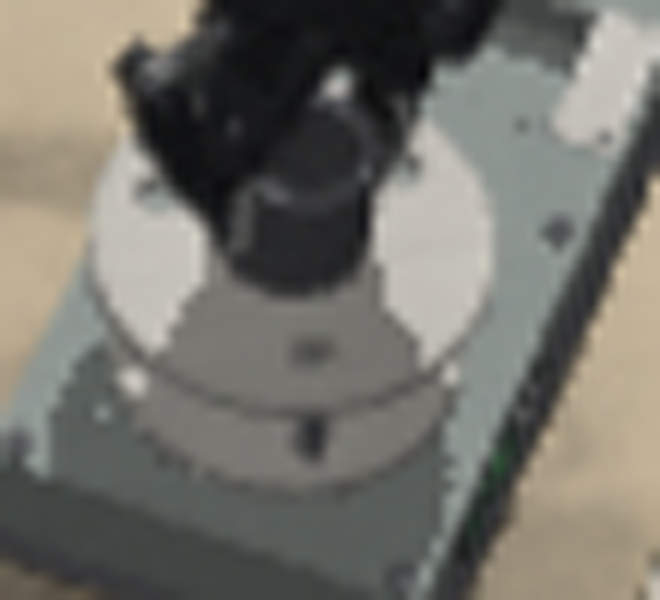

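```bash
python3 - <<'E'
from fit import *
s=dict(np.load('s3.npz'))
px=lambda u,v:(360+(u+.5)/12-.5,100+(v+.5)/12-.5)
zb=.1287-.0272
H=np.r_[circ(.065,zb),circ(.065,zb+.008)]
L,Rr,B=px(90,0)[0],px(496,0)[0],px(0,419)[1]
f=lambda p:(lambda q:[q[:,0].min()-L,q[:,0].max()-Rr,q[:,1].max()-B])(proj(s,place(H,(*p,0))))
r=least_squares(f,(.466,-.22)); print(r.x,r.fun)
q=np.array([onplane(s,*px(u,v),zb+.005)[:2] for u,v in((311,350),(152,190),(408,168))]); c=q.mean(0); print(q.round(4),c,np.degrees(np.arctan2(*(q-c).T[::-1]))%120)
print(proj(s,place(circ(.058,.05),(.4675,-.2195,0)))[:,1].max(), px(0,492)[1])
E
```

```text
[ 0.46845183 -0.21962187] [-0.22907051  0.22803668 -0.0085197 ]
[[ 0.4532 -0.18  ]
 [ 0.5162 -0.2264]
 [ 0.4396 -0.2572]] [ 0.46964772 -0.22121273] [111.75766134 113.59086319 110.11879009]
140.64473503627283 140.54166666666666
```

Emit:
send_rows(
  rows=[
    [4.5,[0,0,0.4],0],
    [4.5,[0,0,0.3],0],
    [4.5,[0,0,0.3],0],
    [4.5,[0,0,0.2],0],
    [4.5,[0,0,0],0],
  ],
)

```text
t: 6.08
tool_pos: [0.4694, -0.2196, 0.1181]
tool_rot: [-1.146, -2.925, -0.0]
contact_force: [0.7, 0.2, -4.6]
opening: 0.0484
grip_force: 64.9
```

Emit:
send_rows(
  rows=[
    [4.5,[0,0,0.3],0],
    [4.5,[0,0,0.3],0],
    [4.5,[0,0,0.2],0],
    [4.5,[0,0,0],0],
  ],
)

```text
t: 6.58
tool_pos: [0.4682, -0.2187, 0.1094]
tool_rot: [-1.144, -2.921, -0.001]
contact_force: [-4.1, 2.1, -1.6]
opening: 0.0482
grip_force: 65.2
```

Emit:
send_rows(
  rows=[
    [4.5,[0.1,-0.03,0],0],
    [4.5,[0,0,0.2],0],
    [4.5,[0,0,0.2],0],
    [4.5,[0,0,0],0],
  ],
)

```text
t: 7.08
tool_pos: [0.4678, -0.2186, 0.1056]
tool_rot: [-1.145, -2.923, -0.001]
contact_force: [-4.2, 3.0, -2.4]
opening: 0.0481
grip_force: 65.3
```

Emit:
send_rows(
  rows=[
    [4.5,[0.1,-0.02,0],0],
    [4.5,[0,0,0.2],0],
    [4.5,[0,0,0.2],0],
    [4.5,[0,0,0],0],
  ],
)

```text
t: 7.58
tool_pos: [0.4679, -0.2184, 0.1024]
tool_rot: [-1.146, -2.925, -0.001]
contact_force: [-3.0, 4.4, -0.7]
opening: 0.0484
grip_force: 65.4
```

Emit:
send_rows(
  rows=[
    [4.5,[0.1,0.02,0.2],0],
    [4.5,[0,0,0.3],0],
    [4.5,[0,0,0.3],0],
    [4.5,[0,0,0],0],
  ],
)

```text
t: 8.07
tool_pos: [0.4667, -0.2174, 0.0934]
tool_rot: [-1.146, -2.924, -0.001]
contact_force: [-1.4, 4.0, -2.9]
opening: 0.0485
grip_force: 65.1
```

Emit:
send_rows(
  rows=[
    [4.5,[0.02,0.05,0.3],0],
    [4.5,[0,0,0.3],0],
    [4.5,[0,0,0],0],
  ],
)

```text
t: 8.45
tool_pos: [0.4667, -0.2172, 0.088]
tool_rot: [-1.145, -2.924, 0.001]
contact_force: [-2.9, 3.6, -0.5]
opening: 0.0481
grip_force: 65.5
```

Emit:
send_rows(
  rows=[
    [8.5,[0,0,0],0],
    [8.5,[0,0,0],0],
    [8.5,[0,0,0],0],
    [8.5,[0,0,-2.0],0],
    [8.5,[0,0,-5.0],0],
    [8.5,[0,0,-5.0],0],
    [8.5,[0,0,-2.0],0],
  ],
)

```text
t: 9.32
tool_pos: [0.4689, -0.2185, 0.2328]
tool_rot: [1.144, 2.918, -0.003]
contact_force: [0.5, 0.5, 1.0]
opening: 0.085
grip_force: 0.0
```

```bash
python3 - <<'E'
from fit import *
plan((.4109,.3225,.2),72.4); plan((.4109,.3225,.03),72.4)
E
```

```text
t 9.32 pos [ 0.4689 -0.2185  0.2328] closing axis 47.20 open 0.0850 F [0.5 0.5 1. ]
shift cm [41.04 35.75  3.01] dist 54.51 turn -25.2
t 9.32 pos [ 0.4689 -0.2185  0.2328] closing axis 47.20 open 0.0850 F [0.5 0.5 1. ]
shift cm [41.16 35.74 20.01] dist 58.07 turn -25.2
```

Emit:
send_rows(
  rows=[
    [8.5,[4.56,3.97,0],0],
    [8.5,[4.56,3.97,0],0],
    [8.5,[4.56,3.97,0],0],
    [8.5,[4.56,3.97,0.5],0],
    [8.5,[4.56,3.97,0.5],0],
    [8.5,[4.56,3.97,0.5],0],
    [8.5,[4.56,3.97,0.5],0],
    [8.5,[4.56,3.97,0.5],0],
    [8.5,[4.56,3.97,0.5],0],
    [8.5,[0,0,0],-8.4],
  ],
)

```text
t: 10.58
tool_pos: [0.4072, 0.3267, 0.1965]
tool_rot: [-0.914, -3.004, 0.002]
contact_force: [-0.4, -0.2, -0.2]
opening: 0.0849
grip_force: 0.0
```

```bash
python3 - <<'E'
from fit import *
plan((.4109,.3225,.2),72.4)
t=shot("top"); s=shot("side"); np.savez('t4.npz',**t); np.savez('s4.npz',**s)
zb=.06
disc=[np.r_[circ(.065,.06),circ(.065,.068)],np.r_[circ(.025,.06),circ(.025,.115)]]
# bright plate circle at z=.068: compare depth + contour
for n,im in(("top",t),("side",s)):
    W=cloud(im)
    d=np.hypot(W[...,0]-.4668,W[...,1]+.2185)
    for nm,(a,b) in dict(neck=(.018,.024),plate=(.03,.062)).items():
        z=W[...,2][(d>a)&(d<b)]; print(n,nm,len(z),np.nanpercentile(z,[10,25,50,75,90]).round(4))
    u,v=proj(im,np.array([[.4668,-.2185,.115]]))[0]; print(u,v)
a=np.zeros((500,800,3),np.uint8)
c=lambda im,x,y,w,h,k: cv2.resize(im['frame'][y:y+h,x:x+w,::-1],None,fx=k,fy=k,interpolation=cv2.INTER_CUBIC)
a[:360,:550]=c(t,380,190,110,72,5)
a[:500,552:797]=c(s,360,90,49,100,5)
cv2.imwrite('pics/g4.png',a)
E
```

```text
t 10.57 pos [0.4072 0.3267 0.1965] closing axis 56.16 open 0.0849 F [-0.4 -0.2 -0.2]
shift cm [-0.54 -0.14 -0.35] dist 0.66 turn -16.24
top neck 73 [0.1117 0.1136 0.1151 0.1169 0.1187]
top plate 688 [0.0655 0.0674 0.0693 0.0712 0.0734]
416.9222299532172 220.79241669978043
side neck 55 [0.0787 0.0988 0.1114 0.1159 0.1177]
side plate 453 [0.0616 0.0648 0.0678 0.0711 0.0747]
384.4898757263966 118.54784364445692
```

View pics/g4.png

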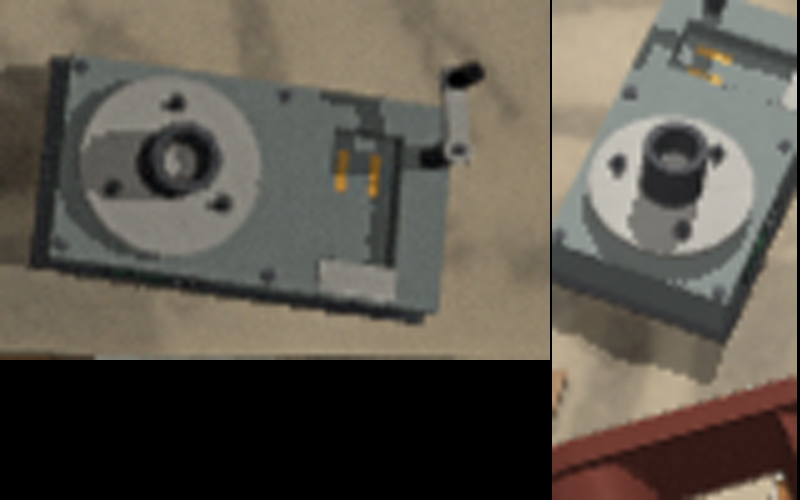

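```bash
python3 - <<'E'
from fit import *
t=dict(np.load('t4.npz')); s=dict(np.load('s4.npz'))
px=lambda u,v:(380+(u+.5)/5-.5,190+(v+.5)/5-.5)
for n,u,v,z in(("neck",179,160,.115),("lip bl",322,259,.051),("lip br",398,266,.051),("lip fl",318,288,.051),("lip fr",396,301,.051),("pocket br",403,135,.05),("pocket bl",335,130,.05),("stud",175,102,.08),("stud",112,187,.08),("stud",222,203,.08)): print(n,onplane(t,*px(u,v),z)[:2].round(4))
ps=lambda u,v:(360+(u-552+.5)/5-.5,90+(v+.5)/5-.5)
for n,u,v,z in(("neck",673,148,.115),("stud",617,160,.08),("stud",718,151,.08),("stud",683,228,.08)): print("side",n,onplane(s,*ps(u,v),z)[:2].round(4))
# disc silhouette fit
disc=[np.r_[circ(.065,.06),circ(.065,.068)]]
for im,roi,th in((t,(392,200,44,46),112),(s,(364,108,46,38),140)):
    g=up(im["frame"].max(-1),roi).clip(0,255).astype(np.uint8); r,m=cv2.threshold(g,0,255,cv2.THRESH_OTSU)
    m=fill(m>0,25); print(r,fit([(im,m,roi)],disc,(.466,-.216,0)))
# gold contacts / lip by colour: white lip mask in top
f=t["frame"].astype(int); sub=np.zeros(f.shape[:2],bool); sub[238:254,440:462]=True
m=(f.min(-1)>125)&sub; v,u=np.nonzero(m); print("lip px",len(u),u.mean(),v.mean(),onplane(t,u.mean(),v.mean(),.051))
E
```

```text
neck [ 0.4639 -0.2131]
lip bl [ 0.4017 -0.3299]
lip br [ 0.3974 -0.3842]
lip fl [ 0.381  -0.3261]
lip fr [ 0.3725 -0.3815]
pocket br [ 0.4925 -0.3934]
pocket bl [ 0.4955 -0.3441]
stud [ 0.5099 -0.2207]
stud [ 0.4484 -0.1741]
stud [ 0.4381 -0.2515]
side neck [ 0.4686 -0.2148]
side stud [ 0.5107 -0.2177]
side stud [ 0.4375 -0.2474]
side stud [ 0.4471 -0.1699]
86.0 (array([ 0.45363889, -0.22878149,  0.11886008]), np.float64(0.44843194309731654))
123.0 (array([ 0.48102572, -0.2417885 ,  0.08649994]), np.float64(0.5337475289466252))
lip px 40 452.45 246.125 [ 0.38525212 -0.35940745  0.051     ]
```

Emit:
send_rows(
  rows=[
    [8.5,[0,0,0],-8.1],
    [8.5,[0,0,0],-8.1],
    [8.5,[-0.5,-0.25,4.0],0],
    [8.5,[0,0,4.0],0],
    [8.5,[0,0,2.0],0],
    [8.5,[0,0,0],0],
  ],
)

```text
t: 11.42
tool_pos: [0.4116, 0.3181, 0.0958]
tool_rot: [-0.501, -3.098, 0.005]
contact_force: [-0.8, 0.1, 0.4]
opening: 0.0852
grip_force: 0.0
```

```bash
python3 -c "
from h import *
plan((.4113,.3228,.028),72.4)"
```

```text
t 11.43 pos [0.4116 0.3181 0.0958] closing axis 71.62 open 0.0852 F [-0.8  0.1  0.4]
shift cm [0.15 0.46 6.78] dist 6.8 turn -0.78
```

Emit:
send_rows(
  rows=[
    [8.5,[0.15,0.46,0.5],-0.8],
    [8.5,[0,0,3.0],0],
    [8.5,[0,0,2.3],0],
    [8.5,[0,0,1.0],0],
    [8.5,[0,0,0],0],
    [4.2,[0,0,0],0],
    [4.2,[0,0,0],0],
    [4.2,[0,0,0],0],
    [4.2,[0,0,0],0],
    [4.2,[0,0,0],0],
  ],
  newtons=30,
)

```text
t: 12.68
tool_pos: [0.4135, 0.3246, 0.0315]
tool_rot: [0.475, 3.104, 0.0]
contact_force: [-1.0, -2.8, 5.3]
opening: 0.0458
grip_force: 33.6
```

Emit:
send_rows(
  rows=[
    [4.2,[0,0,-3.0],0],
    [4.2,[0,0,-6.0],0],
    [4.2,[0,0,-6.0],0],
    [4.2,[0,0,-2.0],0],
    [4.2,[0,0,0],0],
  ],
)

```text
t: 13.3
tool_pos: [0.4131, 0.3248, 0.2005]
tool_rot: [0.475, 3.104, 0.002]
contact_force: [-0.7, 0.4, -4.5]
opening: 0.0455
grip_force: 32.8
```

```bash
python3 - <<'E'
from fit import *
plan((.4604,-.3634,.2),83.2)
o=ctrl.get_obs(); s=shot("side"); np.savez("s5.npz",**s)
zb=o["tool_pos"][2]-.0315
# fit pose of battery in side view; top part occluded by gripper -> compare only dark mask excluding? use lower part via depth-free mask
p=np.r_[o["tool_pos"][:2],-.3]
P=place(np.r_[box(-.045,.045,-.023,.023,zb,zb+.06)],p); print(proj(s,P).round(1).tolist())
E
```

```text
t 13.30 pos [0.4131 0.3248 0.2005] closing axis 72.61 open 0.0455 F [-0.7  0.4 -4.5]
shift cm [-2.509e+01 -6.426e+01 -1.000e-02] dist 68.98 turn -10.59
[[379.0, 246.4], [380.5, 239.2], [371.5, 257.8], [372.8, 250.8], [355.2, 232.4], [355.8, 224.7], [347.6, 243.4], [348.0, 236.0]]
```

Emit:
send_rows(
  rows=[
    [4.2,[-2.1,-5.35,0],0],
    [4.2,[-2.1,-5.35,0],0],
    [4.2,[-2.1,-5.35,0],0],
    [4.2,[-2.1,-5.35,0],0],
    [4.2,[-2.1,-5.35,0],0],
    [4.2,[-2.1,-5.35,0],0],
    [4.2,[-2.1,-5.35,0],0],
    [4.2,[-2.1,-5.35,0],0],
    [4.2,[-2.1,-5.35,0],0],
    [4.2,[-2.1,-5.35,0],0],
  ],
)

```text
t: 14.6
tool_pos: [0.4515, -0.2494, 0.1957]
tool_rot: [-0.475, -3.1, -0.006]
contact_force: [-0.0, 0.9, -3.4]
opening: 0.0455
grip_force: 33.5
```

Emit:
send_rows(
  rows=[
    [4.2,[-2.1,-5.35,0],0],
    [4.2,[-2.1,-5.35,0],0],
    [4.2,[0,0,0],-5.3],
    [4.2,[0,0,0],-5.3],
    [4.2,[0,0,0],0],
    [4.2,[0,0,0],0],
  ],
)

```text
t: 15.35
tool_pos: [0.4607, -0.3625, 0.1978]
tool_rot: [-0.188, -3.133, -0.004]
contact_force: [1.3, -0.2, -2.5]
opening: 0.0457
grip_force: 33.8
```

```bash
python3 - <<'E'
from fit import *
plan((.4621,-.3637,.10),83.2)
E
```

```text
t 15.35 pos [ 0.4607 -0.3625  0.1978] closing axis 83.14 open 0.0457 F [ 1.3 -0.2 -2.5]
shift cm [-0.18 -0.13  9.78] dist 9.78 turn -0.06
```

Emit:
send_rows(
  rows=[
    [4.2,[-0.18,-0.13,2.0],0],
    [4.2,[0,0,4.0],0],
    [4.2,[0,0,3.0],0],
    [4.2,[0,0,1.8],0],
    [4.2,[0,0,0],0],
  ],
)

```text
t: 15.98
tool_pos: [0.462, -0.3638, 0.0899]
tool_rot: [-0.186, -3.133, -0.004]
contact_force: [-0.7, 0.7, -2.5]
opening: 0.0454
grip_force: 33.7
```

```bash
python3 - <<'E'
from fit import *
plan((.4621,-.3637,.088),83.2)
t=shot("top"); s=shot("side"); np.savez("s6.npz",**s); np.savez("t6.npz",**t)
a=np.zeros((600,800,3),np.uint8)
c=lambda im,x,y,w,h,k: cv2.resize(im['frame'][y:y+h,x:x+w,::-1],None,fx=k,fy=k,interpolation=cv2.INTER_CUBIC)
a[:,:500]=c(s,372,65,50,60,10); a[:300,500:]=c(t,430,200,60,60,5)
cv2.imwrite('pics/g6.png',a)
E
```

```text
t 15.97 pos [ 0.462  -0.3638  0.0899] closing axis 83.20 open 0.0454 F [-0.7  0.7 -2.5]
shift cm [-0.01  0.01  0.19] dist 0.19 turn 0.0
```

View pics/g6.png

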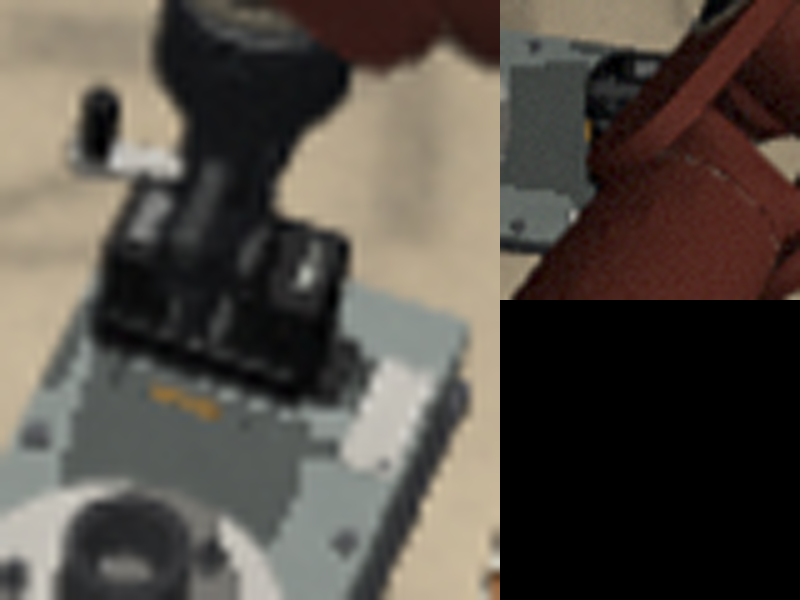

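```bash
python3 - <<'E'
from fit import *
s=dict(np.load("s6.npz"))
px=lambda u,v:(372+(u+.5)/10-.5,65+(v+.5)/10-.5)
B=np.array([.4475,-.362]); Q=R.from_euler('z',-.119).as_matrix()[:2,:2]
for n,u,v,z in(("bat back +y",97,340,.0585),("bat front +y",302,402,.0585),("toe +y?",325,400,.0585),("toe tip +y",352,402,.0585),("toe tip -y",370,360,.0665),("lip bl",343,461,.051),("lip br",383,360,.051),("lip fl",385,472,.051),("lip fr",434,370,.051),("edge dash",115,378,.05),("edge dash",330,450,.05)):
    p=onplane(s,*px(u,v),z)[:2]; print(n,p.round(4),"bay frame mm",((p-B)@Q*1000).round(1))
o=np.array([.462,-.3638]); print("tcp",((o-B)@Q*1000).round(1))
for c in((-45,23),(45,23),(-57,16)):
    print(c, proj(s,np.array([[*( (np.array(c)+[14.7-1.7,0])/1000@Q.T+B),.0585]]))[0])
E
```

```text
bat back +y [ 0.5069 -0.3528] bay frame mm [57.9 16.2]
bat front +y [ 0.4209 -0.3449] bay frame mm [-28.4  13.8]
toe +y? [ 0.4123 -0.3484] bay frame mm [-36.5   9.3]
toe tip +y [ 0.4017 -0.3504] bay frame mm [-46.8   6.1]
toe tip -y [ 0.3989 -0.3665] bay frame mm [-47.7 -10.2]
lip bl [ 0.3993 -0.3267] bay frame mm [-52.   29.4]
lip br [ 0.3945 -0.3804] bay frame mm [-50.4 -24.6]
lip fl [ 0.3821 -0.3259] bay frame mm [-69.2  28.1]
lip fr [ 0.3737 -0.3811] bay frame mm [-71.  -27.7]
edge dash [ 0.4964 -0.3429] bay frame mm [46.3 24.8]
edge dash [ 0.4055 -0.3313] bay frame mm [-45.3  25.5]
tcp [14.6 -0.1]
(-45, 23) [401.84357315 106.73886058]
(45, 23) [380.64174267  99.78986755]
(-57, 16) [405.27136539 106.3691834 ]
```

```bash
python3 - <<'E'
from fit import *
s=dict(np.load("s6.npz")); f=s["frame"].astype(int)
Q=R.from_euler('z',-.119).as_matrix()[:2,:2]
for x in(384,389,394,399): print(x,[tuple(f[v,x]) [1] for v in range(94,114)])
W=cloud(s)
o=np.array([.462,-.3638])
# battery +y side and top points from depth: dark pixels
m=np.zeros(f.shape[:2],bool); m[80:106,380:407]=True; m&=(f.max(-1)<70)
P=W[m]; q=(P[:,:2]-o)@Q*1000; z=P[:,2]*1000
for lo in range(50,130,8):
    k=(z>=lo)&(z<lo+8); print(lo,k.sum(),np.nanpercentile(q[k,1],[50,90]).round(1) if k.sum()>3 else '')
E
```

```text
384 [np.int64(15), np.int64(15), np.int64(20), np.int64(28), np.int64(7), np.int64(17), np.int64(41), np.int64(70), np.int64(82), np.int64(90), np.int64(91), np.int64(92), np.int64(92), np.int64(91), np.int64(92), np.int64(93), np.int64(93), np.int64(94), np.int64(104), np.int64(139)]
389 [np.int64(31), np.int64(50), np.int64(48), np.int64(36), np.int64(37), np.int64(15), np.int64(13), np.int64(32), np.int64(79), np.int64(95), np.int64(107), np.int64(90), np.int64(92), np.int64(92), np.int64(93), np.int64(92), np.int64(93), np.int64(92), np.int64(91), np.int64(96)]
394 [np.int64(35), np.int64(61), np.int64(61), np.int64(57), np.int64(35), np.int64(28), np.int64(48), np.int64(12), np.int64(13), np.int64(63), np.int64(136), np.int64(93), np.int64(92), np.int64(92), np.int64(92), np.int64(92), np.int64(93), np.int64(91), np.int64(90), np.int64(91)]
399 [np.int64(38), np.int64(27), np.int64(11), np.int64(11), np.int64(13), np.int64(10), np.int64(11), np.int64(19), np.int64(33), np.int64(10), np.int64(24), np.int64(67), np.int64(92), np.int64(93), np.int64(97), np.int64(93), np.int64(93), np.int64(93), np.int64(93), np.int64(91)]
50 1 
58 19 [18.3 21.9]
66 45 [21.  25.3]
74 26 [22.  25.5]
82 27 [23.6 29.8]
90 30 [23.8 29.4]
98 24 [22.2 27.1]
106 40 [20.1 28.8]
114 72 [ 7.  28.8]
122 40 [ 9.3 26.4]
```

Emit:
send_rows(
  rows=[
    [4.2,[0,0.23,0.2],0],
    [4.2,[0,0,0.3],0],
    [4.2,[0,0,0.2],0],
    [4.2,[0,0,0.2],0],
    [4.2,[0,0,0.2],0],
    [4.2,[0,0,0],0],
  ],
  newtons=20,
)

```text
t: 16.82
tool_pos: [0.4635, -0.3628, 0.0816]
tool_rot: [0.186, 3.136, -0.001]
contact_force: [0.1, -0.5, -1.9]
opening: 0.0453
grip_force: 34.0
```

Emit:
send_rows(
  rows=[
    [4.2,[0,0.05,0.2],0],
    [4.2,[0,0,0.2],0],
    [4.2,[0,0,0.2],0],
    [4.2,[0,0,0],0],
  ],
  newtons=20,
)

```text
t: 17.32
tool_pos: [0.4634, -0.3629, 0.0814]
tool_rot: [-0.185, -3.134, 0.0]
contact_force: [-16.2, 10.7, 26.9]
opening: 0.0456
grip_force: 37.6
```

```bash
python3 - <<'E'
from fit import *
plan((.4621,-.3637,.088),83.2); o=ctrl.get_obs(); print(o["grip_force"],o["wrist_torque"].round(2))
E
```

```text
t 17.32 pos [ 0.4634 -0.3629  0.0814] closing axis 83.24 open 0.0456 F [-16.2  10.7  26.9]
shift cm [ 0.12 -0.1  -0.66] dist 0.68 turn 0.04
37.60820925235748 [1.84 2.   0.13]
```

Emit:
send_rows(
  rows=[
    [4.2,[0,0,-0.55],0],
    [4.2,[0,0,0],0],
    [5.4,[0,0,0],0],
    [5.4,[0,0,0],0],
    [5.4,[0,0,0],0],
    [5.4,[0,0,0],0],
  ],
  newtons=20,
)

```text
t: 18.08
tool_pos: [0.4634, -0.3621, 0.0806]
tool_rot: [-0.186, -3.136, -0.0]
contact_force: [-0.1, -0.2, -0.9]
opening: 0.054
grip_force: 0.0
```

```bash
cat > bat.py <<'E'
from fit import *
plan((.4621,-.3637,.088),83.2); o=ctrl.get_obs()
s=shot("side"); np.savez("sb.npz",**s); f=s["frame"].astype(int); W=cloud(s)
Q=R.from_euler('z',-.119).as_matrix()[:2,:2]; B=np.array([.448,-.361])
print("tcp bay",((o["tool_pos"][:2]-B)@Q*1000).round(1))
# fit battery pose (x,y,pitch,z) to bottom/side silhouettes is hard with gripper; report top-surface depth by bay x, and dark lower edge
m=np.zeros(f.shape[:2],bool); m[74:112,374:415]=True; m&=f.max(-1)<75
q=(W[...,:2]-B)@Q*1000; z=W[...,2]*1000
k=m&(abs(q[...,1])<32)&(z<125)
for x0 in range(-70,70,10):
    kk=k&(q[...,0]>=x0)&(q[...,0]<x0+10)
    if kk.sum()>3: print(x0,kk.sum(),"z",np.nanpercentile(z[kk],[5,50,95]).round(0),"ymax",np.nanpercentile(q[...,1][kk],90).round(1))
for x in range(380,412,4):
    c=f[80:116,x].max(-1); d=np.nonzero(c<55)[0]; print(x,80+d.max() if len(d) else None,end=" ")
E
python3 bat.py
```

```text
t 18.07 pos [ 0.4634 -0.3621  0.0806] closing axis 83.21 open 0.0540 F [-0.1 -0.2 -0.9]
shift cm [ 0.11 -0.18 -0.74] dist 0.76 turn 0.01
tcp bay [15.4  0.8]
-50 8 z [40. 44. 50.] ymax 18.3
-40 52 z [ 35.  79. 100.] ymax 24.7
-30 40 z [ 48.  92. 101.] ymax 25.6
-20 43 z [ 55.  94. 106.] ymax 24.3
-10 42 z [ 49.  93. 105.] ymax 26.9
0 41 z [ 55.  96. 110.] ymax 26.6
10 12 z [ 46.  60. 109.] ymax 29.0
20 10 z [47. 62. 80.] ymax 28.9
30 21 z [ 47.  71. 103.] ymax 27.4
40 36 z [ 52.  93. 112.] ymax 26.5
50 8 z [56. 65. 82.] ymax 27.6
380 None 384 102 388 104 392 106 396 107 400 108 404 109 408 None
```

Emit:
send_rows(
  rows=[
    [4.2,[0,0,0],0],
    [4.2,[0,0,0],0],
    [4.2,[0,0,0],0],
    [4.2,[0.3,0,-0.03],0],
    [4.2,[0.3,0,0],0],
    [4.2,[0.3,0,0],0],
    [4.2,[0,0,0],0],
  ],
  newtons=20,
)

```text
t: 19.0
tool_pos: [0.4539, -0.3608, 0.0807]
tool_rot: [-0.186, -3.135, -0.001]
contact_force: [0.3, 0.3, -2.4]
opening: 0.0455
grip_force: 22.2
```

Emit:
send_rows(
  rows=[
    [4.2,[0.2,0,0],0],
    [4.2,[0.2,0,0],0],
    [4.2,[0,0,0],0],
  ],
  newtons=20,
)

```text
t: 19.38
tool_pos: [0.4501, -0.3604, 0.0808]
tool_rot: [-0.186, -3.135, -0.0]
contact_force: [-0.9, 0.7, -3.1]
opening: 0.0452
grip_force: 22.1
```

```bash
python3 bat.py
```

```text
t 19.38 pos [ 0.4501 -0.3604  0.0808] closing axis 83.20 open 0.0452 F [-0.9  0.7 -3.1]
shift cm [-1.23 -0.18 -0.72] dist 1.43 turn 0.0
tcp bay [2.  0.8]
-60 8 z [ 90.  94. 102.] ymax 26.5
-50 42 z [39. 87. 99.] ymax 26.3
-40 41 z [ 49.  93. 103.] ymax 26.3
-30 45 z [ 56.  92. 105.] ymax 25.8
-20 40 z [ 53.  92. 106.] ymax 27.8
-10 27 z [ 48.  87. 105.] ymax 28.1
0 13 z [44. 62. 95.] ymax 26.6
10 15 z [48. 68. 85.] ymax 29.3
20 25 z [ 52.  87. 110.] ymax 28.3
30 31 z [ 52.  91. 116.] ymax 24.7
40 5 z [45. 60. 79.] ymax 26.0
380 None 384 101 388 103 392 105 396 107 400 108 404 110 408 102
```

Emit:
send_rows(
  rows=[
    [5.4,[0,0,0],0],
    [5.4,[0,0,0],0],
    [5.4,[0,0,0],0],
    [5.4,[0,0,0],0],
  ],
)

```text
t: 19.92
tool_pos: [0.4506, -0.3607, 0.0813]
tool_rot: [0.186, 3.136, -0.0]
contact_force: [-0.3, 0.9, 1.1]
opening: 0.0539
grip_force: 0.0
```

```bash
python3 bat.py
```

```text
t 19.93 pos [ 0.4506 -0.3607  0.0813] closing axis 83.21 open 0.0539 F [-0.3  0.9  1.1]
shift cm [-1.18 -0.16 -0.67] dist 1.36 turn 0.01
tcp bay [2.6 0.6]
-50 41 z [37. 65. 94.] ymax 23.4
-40 34 z [50. 85. 97.] ymax 27.3
-30 43 z [56. 87. 97.] ymax 26.5
-20 42 z [52. 91. 99.] ymax 26.6
-10 31 z [ 53.  89. 104.] ymax 27.0
0 13 z [ 48.  65. 101.] ymax 29.8
10 11 z [48. 59. 74.] ymax 28.3
20 22 z [46. 73. 98.] ymax 29.5
30 27 z [52. 85. 99.] ymax 28.2
40 20 z [60. 85. 96.] ymax 27.3
380 None 384 102 388 104 392 106 396 107 400 108 404 110 408 99
```

Emit:
send_rows(
  rows=[
    [5.4,[0,0,-1.0],0],
    [5.4,[0,0,-4.0],0],
    [5.4,[0,0,-6.0],0],
    [5.4,[-4.0,-4.0,-2.0],0],
    [5.4,[-4.0,-4.0,0],0],
    [5.4,[-4.0,-4.0,0],0],
    [3.0,[-4.0,-4.0,0],0],
    [0,[0,0,0],0],
  ],
)

```text
t: 20.98
tool_pos: [0.5912, -0.5405, 0.2073]
tool_rot: [-0.187, -3.133, -0.004]
contact_force: [-0.2, 0.8, -1.1]
opening: 0.0181
grip_force: 0.0
```

```bash
python3 - <<'E'
from fit import *
plan((.53,-.43,.2),83.2)
t=shot("top"); s=shot("side"); np.savez('t7.npz',**t); np.savez('s7.npz',**s)
Q=R.from_euler('z',-.119).as_matrix()[:2,:2]; B=np.array([.4475,-.361])
for n,im in(("top",t),("side",s)):
    W=cloud(im); q=(W[...,:2]-B)@Q*1000; z=W[...,2]*1000
    k=(abs(q[...,1])<18)&(abs(q[...,0])<40)&(z>78)&(z<110); A=np.c_[q[k],np.ones(k.sum())]
    c,*_=np.linalg.lstsq(A,z[k],rcond=None); r=z[k]-A@c; g=abs(r)<2*r.std(); c,*_=np.linalg.lstsq(A[g],z[k][g],rcond=None); print(n,"top plane slope x,y, z0",c.round(3),k.sum(), r.std())
# silhouette of dark battery in each view
H=[box(-.045,.045,-.023,.023,.05,.093)]
for im,roi,p0 in((t,(436,205,40,50),(.448,-.362,-.119)),(s,(376,72,44,44),(.448,-.362,-.119))):
    m=fill(up(im["frame"].max(-1),roi)<62,7); print(fit([(im,m,roi)],H,p0))
a=np.zeros((600,800,3),np.uint8)
c=lambda im,x,y,w,h,k: cv2.resize(im['frame'][y:y+h,x:x+w,::-1],None,fx=k,fy=k,interpolation=cv2.INTER_CUBIC)
a[:560,:400]=c(s,370,50,50,70,8); a[:560,400:]=c(t,435,195,50,70,8); cv2.imwrite('pics/g7.png',a)
E
```

```text
t 20.98 pos [ 0.5912 -0.5405  0.2073] closing axis 83.15 open 0.0181 F [-0.2  0.8 -1.1]
shift cm [ 7.39 10.24  0.78] dist 12.65 turn -0.05
top top plane slope x,y, z0 [ 1.4000e-02 -1.7000e-02  9.4135e+01] 235 2.5851317037146653
side top plane slope x,y, z0 [9.0000e-03 5.0000e-03 9.2726e+01] 145 4.608553827422171
(array([ 0.44665263, -0.35917842, -0.12883589]), np.float64(0.09449404761904762))
(array([ 0.4469432 , -0.35672826, -0.14455078]), np.float64(0.35528982569922984))
```

```bash
python3 -c "
from h import *
plan((.5104,-.4448,.108),83.2)"
```

```text
t 21.07 pos [ 0.5904 -0.5384  0.2104] closing axis 83.20 open 0.0033 F [-0.3  0.4  0.3]
shift cm [ 9.04  8.34 10.26] dist 16.02 turn 0.0
```

Emit:
send_rows(
  rows=[
    [0,[4.5,4.15,0],0],
    [0,[4.5,4.15,0.3],0],
    [0,[0,0,4.0],0],
    [0,[0,0,4.0],0],
    [0,[0,0,2.0],0],
    [0,[0,0,0],0],
  ],
)

```text
t: 21.82
tool_pos: [0.5101, -0.4442, 0.1073]
tool_rot: [-0.186, -3.135, -0.002]
contact_force: [0.0, 0.3, 0.8]
opening: -0.0001
grip_force: 0.0
```

```bash
python3 -c "
from h import *
plan((.5104,-.4448,.108),83.2)"
```

```text
t 21.82 pos [ 0.5101 -0.4442  0.1073] closing axis 83.22 open -0.0001 F [0.  0.3 0.8]
shift cm [-0.04 -0.05 -0.07] dist 0.09 turn 0.02
```

Plenty of time; push along the arc in smaller steps.

Emit:
send_rows(
  rows=[
    [0,[-0.47,0.7,0],0],
    [0,[-0.4,0.8,0],0],
    [0,[-0.2,0.85,0],0],
    [0,[-0.1,0.86,0],0],
    [0,[0.1,0.86,0],0],
    [0,[0.2,0.85,0],0],
    [0,[0,0,0],0],
  ],
)

```text
t: 22.7
tool_pos: [0.5253, -0.3964, 0.1079]
tool_rot: [-0.185, -3.136, -0.001]
contact_force: [0.3, -0.0, -0.7]
opening: 0.0002
grip_force: 0.0
```

Emit:
send_rows(
  rows=[
    [0,[0.38,0.8,0],0],
    [0,[0.49,0.7,0],0],
    [0,[0.48,0.45,0],0],
    [0,[0.48,0.44,0],0],
    [0,[0.38,0.22,0],0],
    [0,[0,0,0],0],
  ],
)

```text
t: 23.45
tool_pos: [0.5061, -0.3686, 0.108]
tool_rot: [-0.186, -3.136, -0.001]
contact_force: [0.2, -0.0, -0.1]
opening: 0.0001
grip_force: 0.0
```

```bash
cat > k.py <<'E'
from fit import *
plan((.5025,-.3659,.107),83.2)
t=shot("top"); s=shot("side"); np.savez('t8.npz',**t); np.savez('s8.npz',**s)
Q=R.from_euler('z',-.119).as_matrix()[:2,:2]; A=np.array([.4762,-.4084])
for n,im in(("top",t),("side",s)):
    W=cloud(im); q=(W[...,:2]-A)@Q*1000; z=W[...,2]*1000; f=im["frame"].max(-1)
    for nm,m in(("bright arm",(f>95)&(z>92)&(z<118)),("dark knob",(f<60)&(z>108)&(z<140))):
        k=m&(np.hypot(q[...,0],q[...,1])<62); 
        if k.sum(): print(n,nm,k.sum(),np.nanmedian(q[k],0).round(1),np.nanmedian(z[k]).round(1))
E
python3 k.py
```

```text
t 23.45 pos [ 0.5061 -0.3686  0.108 ] closing axis 83.20 open 0.0001 F [ 0.2 -0.  -0.1]
shift cm [0.39 0.23 0.1 ] dist 0.47 turn 0.0
side bright arm 71 [-3.9 38.2] 99.3
side dark knob 26 [ 5.7 54.4] 126.2
```

Emit:
send_rows(
  rows=[
    [0,[0.38,0.2,0],0],
    [0,[0.3,0.12,0],0],
    [0,[0.2,0.06,0],0],
    [0,[0,0,0],0],
  ],
)

```text
t: 24.05
tool_pos: [0.4999, -0.365, 0.1084]
tool_rot: [0.186, 3.131, -0.004]
contact_force: [7.5, -4.3, -4.3]
opening: 0.0002
grip_force: 4.0
```

Emit:
send_rows(
  rows=[
    [0,[-1.5,0,0],0],
    [0,[-2.0,0,-1.0],0],
    [0,[0,0,-5.0],0],
    [0,[-3.0,-4.0,-4.0],0],
    [0,[-3.0,-5.0,0],0],
    [0,[0,-5.0,0],0],
    [0,[0,0,0],0],
  ],
)

```text
t: 24.92
tool_pos: [0.5744, -0.5163, 0.2058]
tool_rot: [-0.191, -3.134, -0.001]
contact_force: [0.3, 0.1, 1.0]
opening: 0.0003
grip_force: 0.0
```

```bash
python3 k.py; python3 - <<'E'
from fit import *
t=dict(np.load('t8.npz')); s=dict(np.load('s8.npz'))
a=np.zeros((560,800,3),np.uint8)
c=lambda im,x,y,w,h,k: cv2.resize(im['frame'][y:y+h,x:x+w,::-1],None,fx=k,fy=k,interpolation=cv2.INTER_CUBIC)
a[:,:400]=c(s,370,50,50,70,8); a[:560,400:]=c(t,435,195,50,70,8); cv2.imwrite('pics/g8.png',a)
Q=R.from_euler('z',-.119).as_matrix()[:2,:2]; H=np.array([.4655,-.2155])
for n,im in(("top",t),("side",s)):
    W=cloud(im); q=(W[...,:2]-H)@Q*1000; z=W[...,2]*1000; d=np.hypot(q[...,0],q[...,1])
    k=(d>30)&(d<60)&(z<76)&(z>58); A=np.c_[q[k],np.ones(k.sum())]; print(n,"disc plane",np.linalg.lstsq(A,z[k],rcond=None)[0].round(3))
    B=np.array([.4467,-.3595]); q=(W[...,:2]-B)@Q*1000; k=(abs(q[...,1])<18)&(q[...,0]<20)&(q[...,0]>-42)&(z>82)&(z<104); A=np.c_[q[k],np.ones(k.sum())]; print(n,"bat plane",np.linalg.lstsq(A,z[k],rcond=None)[0].round(3))
E
```

```text
t 24.93 pos [ 0.5744 -0.5163  0.2058] closing axis 83.01 open 0.0003 F [0.3 0.1 1. ]
shift cm [ 8.95 14.04  9.9 ] dist 19.38 turn -0.19
top bright arm 59 [-1.9 11.7] 102.9
top dark knob 24 [-1.8 50.9] 130.6
side bright arm 62 [-7.5 33.5] 98.7
side dark knob 17 [-1.9 54.6] 125.8
top disc plane [ 2.0000e-03 -3.0000e-03  6.8786e+01]
top bat plane [ 2.9000e-02 -1.5000e-02  9.4834e+01]
side disc plane [ 5.0000e-03 -5.0000e-03  6.7566e+01]
side bat plane [-5.0000e-03 -9.0000e-03  9.3417e+01]
```

```bash
python3 -c "
from station import ctrl
print(ctrl.finish_job())"
```

```text
the job is handed in; nothing more can be done
None
```

The job is handed in at about 25 s, within the 72 s limit. The last camera check showed the disc flush on the hub with the studs through its holes, the battery flat in the bay, and the keeper at its stop across it; no verdict was returned.

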